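Load the sample shaker with tight-capped jars and torque its clamp

TASK

Get the shaker ready to run: give every jar's cap a test twist to the left (anticlockwise) of about 30 degrees, stand each jar whose cap is tight upright in the shaker's carriage, waiting at its loading end, and each jar whose cap is loose upright in the steel recapping tray. Only when all jars are sorted, slide the carriage fully home against its stop; then pull the click wrench clockwise until the clamp bolt is tight and the wrench clicks, and stop there, well before its joint is bent to the end. Leave the cups and other odds and ends as they are.

Things in the scene. Friction and masses are not known exactly. Their poses are not given: they have to be found in the camera images.
- jar_a_mid (a point): a white square plastic jar with a round grey screw cap, all jars alike: body 54 x 54 mm and 64 mm high, neck, then a cap 46 mm in diameter from 73 to 97 mm above the jar's foot, ribbed, with a black bar across its top that shows how it is turned; mass about 0.33 kg. This point is on its axis half-way up, 48 mm above its foot; z up. The jar may be absent.
- jar_a_cap (a joint): turn of this jar's cap on its jar, 0 as found, growing as the cap is unscrewed (anticlockwise from above). A loose cap turns easily (about 0.02 N m) by up to 1.5 rad while the jar stands still; a tight cap has about 0.09 rad (5 degrees) of play and then binds, so that the whole jar turns along with it. The cap stays where it is left and cannot come off.
- jar_b_mid (a point): a white square plastic jar with a round grey screw cap, all jars alike: body 54 x 54 mm and 64 mm high, neck, then a cap 46 mm in diameter from 73 to 97 mm above the jar's foot, ribbed, with a black bar across its top that shows how it is turned; mass about 0.33 kg. This point is on its axis half-way up, 48 mm above its foot; z up. The jar may be absent.
- jar_b_cap (a joint): turn of this jar's cap on its jar, 0 as found, growing as the cap is unscrewed (anticlockwise from above). A loose cap turns easily (about 0.02 N m) by up to 1.5 rad while the jar stands still; a tight cap has about 0.09 rad (5 degrees) of play and then binds, so that the whole jar turns along with it. The cap stays where it is left and cannot come off.
- jar_c_mid (a point): a white square plastic jar with a round grey screw cap, all jars alike: body 54 x 54 mm and 64 mm high, neck, then a cap 46 mm in diameter from 73 to 97 mm above the jar's foot, ribbed, with a black bar across its top that shows how it is turned; mass about 0.33 kg. This point is on its axis half-way up, 48 mm above its foot; z up. The jar may be absent.
- jar_c_cap (a joint): turn of this jar's cap on its jar, 0 as found, growing as the cap is unscrewed (anticlockwise from above). A loose cap turns easily (about 0.02 N m) by up to 1.5 rad while the jar stands still; a tight cap has about 0.09 rad (5 degrees) of play and then binds, so that the whole jar turns along with it. The cap stays where it is left and cannot come off.
- jar_d_mid (a point): a white square plastic jar with a round grey screw cap, all jars alike: body 54 x 54 mm and 64 mm high, neck, then a cap 46 mm in diameter from 73 to 97 mm above the jar's foot, ribbed, with a black bar across its top that shows how it is turned; mass about 0.33 kg. This point is on its axis half-way up, 48 mm above its foot; z up. The jar may be absent.
- jar_d_cap (a joint): turn of this jar's cap on its jar, 0 as found, growing as the cap is unscrewed (anticlockwise from above). A loose cap turns easily (about 0.02 N m) by up to 1.5 rad while the jar stands still; a tight cap has about 0.09 rad (5 degrees) of play and then binds, so that the whole jar turns along with it. The cap stays where it is left and cannot come off.
- jar_e_mid (a point): a white square plastic jar with a round grey screw cap, all jars alike: body 54 x 54 mm and 64 mm high, neck, then a cap 46 mm in diameter from 73 to 97 mm above the jar's foot, ribbed, with a black bar across its top that shows how it is turned; mass about 0.33 kg. This point is on its axis half-way up, 48 mm above its foot; z up. The jar may be absent.
- jar_e_cap (a joint): turn of this jar's cap on its jar, 0 as found, growing as the cap is unscrewed (anticlockwise from above). A loose cap turns easily (about 0.02 N m) by up to 1.5 rad while the jar stands still; a tight cap has about 0.09 rad (5 degrees) of play and then binds, so that the whole jar turns along with it. The cap stays where it is left and cannot come off.
- bed (a point): middle of the floor of the shaker's carriage, a flat aluminium tray with a 12 mm high rim, inside 90 mm (x) by 265 mm (y, along the slide), room for three jars in a row along y, about 85 mm apart; floor 50 mm above the table. The frame is the carriage's: x away from the robot, y along the slide, z up; it turns with the shaker.
- carriage (a joint): travel of the carriage along its slide in m, from the loading end (0) towards the frame's -y to its stop (0.130 = fully home); needs about 4 N and stays where it is left. It starts within 20 mm of the loading end.
- push_post (a point): on the axis of the upright black post fixed to the carriage's left end (+y, away from the stop), 22 mm in diameter; this point is 103 mm above the table, 26 mm below the post's top, the post stands free for 48 mm below it; it is 156 mm along +y from the middle of the bed. Push or grip it to slide the carriage; loaded jars stand up to 147 mm above the table.
- bolt (a point): the upright axis of the clamp bolt in the block at the stop end of the slide, at the height of the wrench's handle, 90 mm above the table. The frame does not turn with the bolt; it is the shaker's.
- wrench_grip (a point): on the axis of the click wrench's black handle, 160 mm from the bolt's axis. The wrench stays fixed on the bolt head and lies level, 92 mm above the table: a round steel shank 14 mm thick, then a round black grip 24 mm thick that runs from 100 to 217 mm from the bolt. The frame is not aligned with the handle at the start; take the handle's direction from the bolt to this point.
- clamp_nut (a joint): turn of the clamp bolt in rad, growing clockwise from above (tightening); it turns easily (0.12 N m) and is seated hard at 0.90; starts between 0 and 0.35.
- click_wrench (a joint): bend of the wrench's breakaway joint at the bolt, in rad, 0 while straight. Once the bolt is seated and the pull reaches the set torque (1.4 N m, about 9 N at the middle of the grip) the joint gives and the handle swings further clockwise against that same torque: past 0.10 it has clicked; at 0.40 it is at its end and the bolt is being overtightened. It stays where it is left.
- recap_tray_in (a point): middle of the inner floor (4 mm above the table) of the shallow open steel tray for jars to be recapped, inside 217 mm (x) by 112 mm (y), rim 22 mm above the table; room for two jars in a row along x. The tray does not move.
- cup_1: white plastic cup 68 mm across, 85 mm high, standing among the jars; leave it alone (origin: centre of its underside at the start).
- cup_2: white plastic cup 68 mm across, 85 mm high, at the right; leave it alone (origin: centre of its underside at the start).
- tape_roll: flat roll of tape 90 mm across, 25 mm high, near the right front; leave it alone (origin: centre of its underside at the start).
- resin_puck: amber resin puck 80 mm across, 30 mm high, at the left of the shaker; leave it alone (origin: centre of its underside at the start).
- water_bottle: clear bottle 66 mm across, 200 mm high, at the right; leave it alone (origin: centre of its underside at the start).
Not all that is in view belongs to the job. What is shaped like the part that bears jar_a_mid but green is not meant. What is shaped like the part that bears jar_d_mid but yellow is not meant.

How it is judged:
On the way, in this order (a step that is already met when the one before it is completed fails the run):
1. every cap has been test-twisted and every jar stands where it belongs (tight in the carriage, loose in the recapping tray) with the carriage still at its loading end (((value of joint jar_a_cap above 0.25 rad and (angle between jar_a_mid's own z axis and vertical below 0.12 rad and x of jar_a_mid in the frame of recap_tray_in between -0.108 and 0.108 m and y of jar_a_mid in the frame of recap_tray_in between -0.056 and 0.056 m and z of jar_a_mid in the frame of recap_tray_in between 0.041 and 0.055 m)) or (value of joint jar_a_cap between 0.06 and 0.12 rad and (angle between jar_a_mid's own z axis and vertical below 0.12 rad and x of jar_a_mid in the frame of bed between -0.045 and 0.045 m and y of jar_a_mid in the frame of bed between -0.13 and 0.13 m and z of jar_a_mid in the frame of bed between 0.041 and 0.055 m))) and ((value of joint jar_b_cap above 0.25 rad and (angle between jar_b_mid's own z axis and vertical below 0.12 rad and x of jar_b_mid in the frame of recap_tray_in between -0.108 and 0.108 m and y of jar_b_mid in the frame of recap_tray_in between -0.056 and 0.056 m and z of jar_b_mid in the frame of recap_tray_in between 0.041 and 0.055 m)) or (value of joint jar_b_cap between 0.06 and 0.12 rad and (angle between jar_b_mid's own z axis and vertical below 0.12 rad and x of jar_b_mid in the frame of bed between -0.045 and 0.045 m and y of jar_b_mid in the frame of bed between -0.13 and 0.13 m and z of jar_b_mid in the frame of bed between 0.041 and 0.055 m))) and ((value of joint jar_c_cap above 0.25 rad and (angle between jar_c_mid's own z axis and vertical below 0.12 rad and x of jar_c_mid in the frame of recap_tray_in between -0.108 and 0.108 m and y of jar_c_mid in the frame of recap_tray_in between -0.056 and 0.056 m and z of jar_c_mid in the frame of recap_tray_in between 0.041 and 0.055 m)) or (value of joint jar_c_cap between 0.06 and 0.12 rad and (angle between jar_c_mid's own z axis and vertical below 0.12 rad and x of jar_c_mid in the frame of bed between -0.045 and 0.045 m and y of jar_c_mid in the frame of bed between -0.13 and 0.13 m and z of jar_c_mid in the frame of bed between 0.041 and 0.055 m))) and ((value of joint jar_d_cap above 0.25 rad and (angle between jar_d_mid's own z axis and vertical below 0.12 rad and x of jar_d_mid in the frame of recap_tray_in between -0.108 and 0.108 m and y of jar_d_mid in the frame of recap_tray_in between -0.056 and 0.056 m and z of jar_d_mid in the frame of recap_tray_in between 0.041 and 0.055 m)) or (value of joint jar_d_cap between 0.06 and 0.12 rad and (angle between jar_d_mid's own z axis and vertical below 0.12 rad and x of jar_d_mid in the frame of bed between -0.045 and 0.045 m and y of jar_d_mid in the frame of bed between -0.13 and 0.13 m and z of jar_d_mid in the frame of bed between 0.041 and 0.055 m))) and ((value of joint jar_e_cap above 0.25 rad and (angle between jar_e_mid's own z axis and vertical below 0.12 rad and x of jar_e_mid in the frame of recap_tray_in between -0.108 and 0.108 m and y of jar_e_mid in the frame of recap_tray_in between -0.056 and 0.056 m and z of jar_e_mid in the frame of recap_tray_in between 0.041 and 0.055 m)) or (value of joint jar_e_cap between 0.06 and 0.12 rad and (angle between jar_e_mid's own z axis and vertical below 0.12 rad and x of jar_e_mid in the frame of bed between -0.045 and 0.045 m and y of jar_e_mid in the frame of bed between -0.13 and 0.13 m and z of jar_e_mid in the frame of bed between 0.041 and 0.055 m))) and value of joint carriage below 0.07 m), for 0.2 s.
2. the carriage is fully home against its stop (value of joint carriage above 0.125 m), for 0.2 s.
3. the clamp bolt is seated and the wrench has clicked (value of joint click_wrench above 0.1 rad and value of joint clamp_nut above 0.86 rad), for 0.1 s.
At the end, for the whole second after the job is handed in: Every cap test-twisted (loose: over 0.25 rad; tight: 0.06 to 0.12 rad of play); tight jars upright within 7 degrees on the floor of the carriage, loose ones likewise in the tray; carriage over 0.125 m, bolt over 0.86 rad, wrench joint over 0.10 and never over 0.36 rad (all of step 3 and ((value of joint jar_a_cap above 0.25 rad and (angle between jar_a_mid's own z axis and vertical below 0.12 rad and x of jar_a_mid in the frame of recap_tray_in between -0.108 and 0.108 m and y of jar_a_mid in the frame of recap_tray_in between -0.056 and 0.056 m and z of jar_a_mid in the frame of recap_tray_in between 0.041 and 0.055 m)) or (value of joint jar_a_cap between 0.06 and 0.12 rad and (angle between jar_a_mid's own z axis and vertical below 0.12 rad and x of jar_a_mid in the frame of bed between -0.045 and 0.045 m and y of jar_a_mid in the frame of bed between -0.13 and 0.13 m and z of jar_a_mid in the frame of bed between 0.041 and 0.055 m))) and ((value of joint jar_b_cap above 0.25 rad and (angle between jar_b_mid's own z axis and vertical below 0.12 rad and x of jar_b_mid in the frame of recap_tray_in between -0.108 and 0.108 m and y of jar_b_mid in the frame of recap_tray_in between -0.056 and 0.056 m and z of jar_b_mid in the frame of recap_tray_in between 0.041 and 0.055 m)) or (value of joint jar_b_cap between 0.06 and 0.12 rad and (angle between jar_b_mid's own z axis and vertical below 0.12 rad and x of jar_b_mid in the frame of bed between -0.045 and 0.045 m and y of jar_b_mid in the frame of bed between -0.13 and 0.13 m and z of jar_b_mid in the frame of bed between 0.041 and 0.055 m))) and ((value of joint jar_c_cap above 0.25 rad and (angle between jar_c_mid's own z axis and vertical below 0.12 rad and x of jar_c_mid in the frame of recap_tray_in between -0.108 and 0.108 m and y of jar_c_mid in the frame of recap_tray_in between -0.056 and 0.056 m and z of jar_c_mid in the frame of recap_tray_in between 0.041 and 0.055 m)) or (value of joint jar_c_cap between 0.06 and 0.12 rad and (angle between jar_c_mid's own z axis and vertical below 0.12 rad and x of jar_c_mid in the frame of bed between -0.045 and 0.045 m and y of jar_c_mid in the frame of bed between -0.13 and 0.13 m and z of jar_c_mid in the frame of bed between 0.041 and 0.055 m))) and ((value of joint jar_d_cap above 0.25 rad and (angle between jar_d_mid's own z axis and vertical below 0.12 rad and x of jar_d_mid in the frame of recap_tray_in between -0.108 and 0.108 m and y of jar_d_mid in the frame of recap_tray_in between -0.056 and 0.056 m and z of jar_d_mid in the frame of recap_tray_in between 0.041 and 0.055 m)) or (value of joint jar_d_cap between 0.06 and 0.12 rad and (angle between jar_d_mid's own z axis and vertical below 0.12 rad and x of jar_d_mid in the frame of bed between -0.045 and 0.045 m and y of jar_d_mid in the frame of bed between -0.13 and 0.13 m and z of jar_d_mid in the frame of bed between 0.041 and 0.055 m))) and ((value of joint jar_e_cap above 0.25 rad and (angle between jar_e_mid's own z axis and vertical below 0.12 rad and x of jar_e_mid in the frame of recap_tray_in between -0.108 and 0.108 m and y of jar_e_mid in the frame of recap_tray_in between -0.056 and 0.056 m and z of jar_e_mid in the frame of recap_tray_in between 0.041 and 0.055 m)) or (value of joint jar_e_cap between 0.06 and 0.12 rad and (angle between jar_e_mid's own z axis and vertical below 0.12 rad and x of jar_e_mid in the frame of bed between -0.045 and 0.045 m and y of jar_e_mid in the frame of bed between -0.13 and 0.13 m and z of jar_e_mid in the frame of bed between 0.041 and 0.055 m))) and value of joint carriage above 0.125 m and velocity of joint carriage below 0.01 m/s and velocity of joint click_wrench below 0.05 rad/s); the robot touches nothing.
It fails at once if the wrench is forced on past its click to the end of its joint (over 0.36 rad) (value of joint click_wrench above 0.36 rad).
It fails at once if the wrench clicks before the carriage is home (value of joint click_wrench above 0.1 rad and value of joint carriage below 0.1 m).
It fails at once if a cup, the tape roll, the resin puck or the water bottle is knocked over or moved by more than 60 mm (distance of any of cup_1, cup_2, tape_roll, resin_puck, water_bottle from where it was at the start of the episode above 0.06 m or angle between any of cup_1, cup_2, tape_roll, resin_puck, water_bottle's own z axis and vertical above 0.7 rad).
Of jar_a, jar_b, jar_c, jar_d, jar_e only 4 to 5 are there at a start; the rules pass over those that are not, and their reading is None.
At some moment in a run one of jar_a, jar_b, jar_c, jar_d, jar_e may be knocked a few centimetres aside while the robot is not near it.
Once in a run the grip may slacken for a moment while it holds something.
It also fails if it takes over 210 s, if anything falls off the work surface, if the arm or the gripper's body presses on something with over 40 N, if the wrist force passes 120 N, or if a joint passes its speed limit or range.

ROBOT

A 6-joint arm with a two-finger parallel gripper is mounted at the origin on the work surface. World frame = base frame: x ahead of the robot, y to its left, z up, the work surface at z = 0. Lengths are in m, angles in rad, forces in N, time in s.
With the tool pointing down it reaches from about 0.35 to 0.85 m from the base axis. Payload 8.1 kg.
Tool frame: the origin (TCP) lies midway between the tips of the shut fingers; the grasp point (between the pads) lies 19 mm behind it (robot.grip_point_offset is the distance from the TCP to the grasp point, in m); z points along the fingers, y is the line along which they close (so a half turn about z gives the same grasp; the last joint's range is limited). The gripper opens to 93 mm and grips with 3 to 60 N. Pads are 15 mm wide; open, the fingers measure 128 mm over their backs; the gripper's body (75 mm by 188 mm) begins 65 mm behind the grasp point.
Start: joints at [1.041, 0.13, 1.488, -0, 1.523, -0.085], TCP at [0.258, 0.542, 0.219] pointing down, gripper open.
Joint ranges: [-2.96, 2.96], [-0.89, 2.26], [0.02, 2.5], [-1.34, 4.48], [0, 2.73], [-2.66, 2.66]. Speed limits (rad/s): [2.39, 2.39, 2.79, 3.14, 3.14, 3.14].

INTERFACE

Orientations are given as a rotation vector (axis times angle).
In Python, from plant import robot, read_camera, job gives the robot as it stands.
- The arm moves only by the shell command python3 -m inch 'ROWS' [FORCE]. ROWS is JSON, one flat list of numbers, 5 for each row, row after row: the shift along the world's x, y, z in mm, then the turn about the world's z in degrees, then the opening in per cent of the stroke, from 0 (shut) to 100 (fully open). In form: [dx, dy, dz, yaw, hand, dx, dy, dz, yaw, hand, ...]. A call has 1 to 10 rows; each row is the pose to reach, as a shift and turn from the pose commanded when the call began; what a row does not reach only later rows make up. A row lasts 1/12 s, in which the tool goes at most 41.7 mm and 7.16 degrees, less where a joint would pass 70% of its speed; a pose out of reach is approached as far as the arm can. A call with a gripper value outside its range is refused whole. The fingers move at their own pace and stop on an object; FORCE is the grip in N (left out, the last holds). Time passes only in rows, so rows that repeat a pose let the fingers close. It gives the time, the measured TCP pose, the force, the opening and the grip force at its end, in the units of the state.
- robot.read_state(): the state, without advancing time (a new reading comes with each control period).
- read_camera(name): name is "scene" or "top" or "wrist"; returns a dict with "image" (384x512x3 uint8, blue, green, red), "K" (3x3 intrinsics, pixels), "extrinsics" (4x4, takes a point from world to camera coordinates); the wrist camera has in their place "mount" (4x4, takes a point from camera to tool coordinates, whose origin is the TCP and whose axes are the flange's). Camera axes: x right, y down, z forward; pixel columns grow to the right and rows downward; lengths in m; the calibration is good to about 2 mm. A picture is of the moment at which its call begins: read the wrist's pose just before it. There is no depth.
- job.close_job(): hands the job in; it is judged then, once.
The state is a dict: "t": time; "q": joint angles; "dq": joint speeds; "joint_torque": joint torques, N m; "tool_pos": TCP position; "orientation": TCP orientation; "force": force on the tool from outside, world axes, zero at the start; "wrist_torque": the same for the moment, N m; "opening": finger opening in m; "gripper_force": force on a finger pad.
Only numpy, scipy, OpenCV 4.12 (cv2) and the standard library are available. Lean on these libraries where they do the work, as an engineer would, in place of code of your own. Each camera call takes 0.05 s, during which the arm holds its last target. There are 200 camera calls.

## Working session

There is one attempt and no reset: what is moved stays moved. The work goes in short steps, Python scripts to look and compute and a shell command to move; the robot and the scene stay as the last step left them, time stands still between calls to the robot, and variables do not carry over. Pictures are saved under pics/ and viewed, at most 17 in all, crops included, and the job is handed in when it is done.

```bash
ls; mkdir -p pics; python3 - <<'E'
from plant import robot, read_camera, job
import cv2,numpy as np
s=robot.read_state();print(s['t'],s['tool_pos'],s['orientation'],s['opening'])
for n in("top","scene"):
    c=read_camera(n);cv2.imwrite(f'pics/{n}0.png',c['image']);print(n,c['K'].tolist() if hasattr(c['K'],'tolist') else c['K'],np.round(c['extrinsics'],4).tolist())
    np.savez(f'{n}.npz',K=c['K'],E=c['extrinsics'],im=c['image'])
E
```

```text
pics
0.0 [0.25787065 0.541126   0.2176104 ] [-6.92793455e-01 -3.06373969e+00  2.76883276e-03] 0.09299521478271384
top [[365.7330393679351, 0.0, 252.89147352470926], [0.0, 365.7330393679351, 190.95011757967094], [0.0, 0.0, 1.0]] [[0.0301, -0.9995, -0.0013, -0.1115], [-0.9956, -0.0299, -0.089, 0.5163], [0.0889, 0.004, -0.996, 1.0862], [0.0, 0.0, 0.0, 1.0]]
scene [[394.7738915772608, 0.0, 256.6391774162281], [0.0, 394.7738915772608, 192.53753685851174], [0.0, 0.0, 1.0]] [[-0.4501, 0.8928, 0.0171, 0.3077], [0.7155, 0.372, -0.5913, -0.2774], [-0.5343, -0.2539, -0.8062, 1.7611], [0.0, 0.0, 0.0, 1.0]]
```

View pics/top0.png

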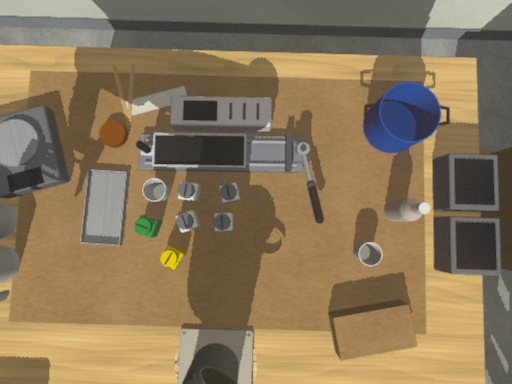

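View pics/scene0.png

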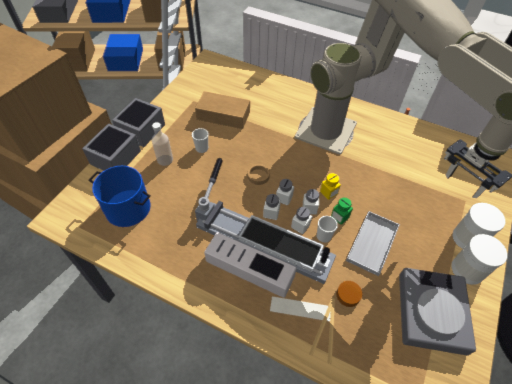

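Top view: four white jars with grey caps at (188,190), (229,192), (187,221) and (223,222). The lookalikes are cup_1 at (155,190), the green jar at (147,226), the yellow jar at (171,258) and cup_2 at (370,254). I choose the four white ones. The tray is at (104,207), the carriage at (200,150), the post at (143,146), the bolt at (303,148) and the grip at (315,203).

```bash
cat > h.py <<'E'
import numpy as np,cv2
from scipy.spatial.transform import Rotation as R
def ray(px,z,K,E):
    """pixel -> world point on plane z"""
    d=E[:3,:3].T@np.linalg.inv(K)@np.array([px[0],px[1],1.]); o=-E[:3,:3].T@E[:3,3]
    return o+d*(z-o[2])/d[2]
def proj(p,K,E):
    c=K@(E@np.r_[p,1])[:3]; return c[:2]/c[2]
def wristE(s,mount):
    T=np.eye(4);T[:3,:3]=R.from_rotvec(s['orientation']).as_matrix();T[:3,3]=s['tool_pos']
    return np.linalg.inv(T@mount)
def yaw(s):
    m=R.from_rotvec(s['orientation']).as_matrix(); return np.degrees(np.arctan2(m[1,1],m[0,1]))
E
python3 - <<'E'
from h import *
d=np.load('top.npz');im=d['im'];K,E=d['K'],d['E']
cv2.imwrite('pics/crop1.png',cv2.resize(im[125:270,75:335],None,fx=3,fy=3,interpolation=cv2.INTER_CUBIC))
for n,p,z in[('j1',(188,190),.097),('j2',(229,192),.097),('j3',(187,221),.097),('j4',(223,222),.097),('tray',(104,207),.004),('post',(142,145),.129),('bolt',(303,148),.1),('wgrip',(315,203),.092),('cup1',(154,189),.085),('bedmid',(199,150),.05)]:
    w=ray(p,z,K,E);print(n,np.round(w,3))
E
```

```text
j1 [0.51  0.087 0.097]
j2 [ 0.508 -0.029  0.097]
j3 [0.423 0.086 0.097]
j4 [ 0.423 -0.015  0.097]
tray [0.458 0.36  0.004]
post [0.629 0.215 0.129]
bolt [ 0.64  -0.235  0.1  ]
wgrip [ 0.484 -0.273  0.092]
cup1 [0.511 0.187 0.085]
bedmid [0.635 0.069 0.05 ]
```

View pics/crop1.png

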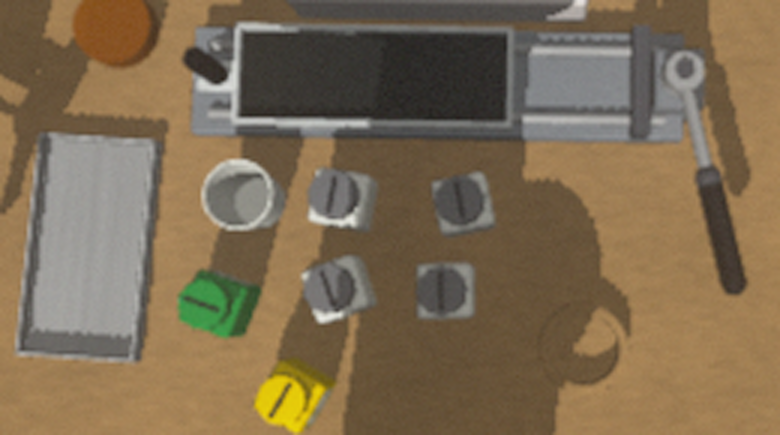

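The crop confirms it: four white jars with grey caps at crop (333,195), (461,201), (330,288) and (442,291). The green one (205,305), the yellow one (285,395) and the cup (240,195) are excluded. I'll move above jar 3.

```bash
python3 -m inch '[80,-228,0,0,75,80,-228,0,0,75,80,-228,0,0,75,80,-228,0,0,75,80,-228,0,0,75,80,-228,0,0,75]' 20; python3 -m inch '[80,-228,0,0,75,80,-228,0,0,75,80,-228,0,0,75,80,-228,0,0,75,80,-228,0,0,75,80,-228,0,0,75,80,-228,0,0,75]'
python3 - <<'E'
from plant import robot, read_camera
from h import *
s=robot.read_state();c=read_camera('wrist');cv2.imwrite('pics/w1.png',c['image']);print(np.round(c['mount'],4).tolist(),c['K'].tolist(),s['tool_pos'],yaw(s),s['q'],s['opening'])
np.savez('w1.npz',im=c['image'],K=c['K'],E=wristE(s,c['mount']))
E=wristE(s,c['mount']);
for p in [(.423,.086,.097),(.51,.087,.097),(.423,-.015,.097)]: print(proj(p,c['K'],E))
E
```

```text
t: 0.6
tool_pos: [0.3383, 0.311, 0.2182]
orientation: [-0.693, -3.064, 0.001]
force: [0.7, 0.1, 0.3]
opening: 0.0698
gripper_force: 0.0
t: 1.18
tool_pos: [0.4193, 0.0805, 0.2184]
orientation: [0.701, 3.062, -0.003]
force: [0.6, 0.8, 0.2]
opening: 0.0694
gripper_force: 0.0
[[0.0007, -0.9618, -0.2737, 0.0759], [1.0, 0.0007, 0.0002, 0.0003], [0.0001, -0.2737, 0.9618, -0.1648], [0.0, 0.0, 0.0, 1.0]] [[314.7680381707516, 0.0, 261.80757847096527], [0.0, 314.7680381707516, 187.99487489232726], [0.0, 0.0, 1.0]] [0.41925711 0.08049521 0.21837037] 64.19912134740285 [ 0.07148822 -0.35620452  1.93894281 -0.00227013  1.5587928  -1.04897179] 0.06937273170580772
[268.69635342 183.18986438]
[306.59765996 257.78824207]
[175.60810815 226.39067529]
```

View pics/w1.png

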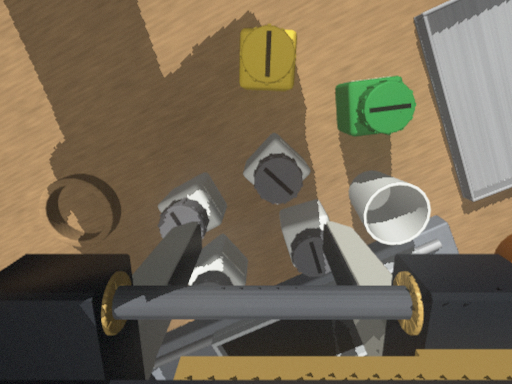

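The wrist view shows the j3 cap at (278,177), j4 at (184,219), and j1 at about (310,253), partly behind a finger. Yellow (268,55), green (387,107) and the cup (398,212) are clear of the work.

```bash
cat >> h.py <<'E'
def caps(im,K,E,z=.097,show=False):
    """dark grey discs -> world xy at height z, with radius and bar angle"""
    hsv=cv2.cvtColor(im,cv2.COLOR_BGR2HSV);out=[]
    m=((hsv[...,1]<45)&(hsv[...,2]>45)&(hsv[...,2]<125)).astype(np.uint8)*255
    m=cv2.morphologyEx(m,cv2.MORPH_CLOSE,np.ones((5,5)));m=cv2.morphologyEx(m,cv2.MORPH_OPEN,np.ones((7,7)))
    for c in cv2.findContours(m,cv2.RETR_EXTERNAL,cv2.CHAIN_APPROX_NONE)[0]:
        (u,v),r=cv2.minEnclosingCircle(c);a=cv2.contourArea(c)
        if a>150 and a/(np.pi*r*r)>.6:
            w=ray((u,v),z,K,E);e=ray((u+r,v),z,K,E)
            out.append((round(u),round(v),round(r,1),np.round(w[:2],4).tolist(),round(float(np.linalg.norm(e-w)),4)))
    return out
E
python3 - <<'E'
from h import *
for f in('w1','top'):
    d=np.load(f+'.npz');print(f,*caps(d['im'],d['K'],d['E']),sep='\n')
d=np.load('w1.npz')
for p in((278,177),(184,219)):print(ray(p,.097,d['K'],d['E']), d['im'][p[1]-8,p[0]+6])
d=np.load('top.npz')
for p in((186,190),(228.7,192),(185,221),(222.3,222)):print(ray(p,.097,d['K'],d['E']))
E
```

```text
w1
(276, 173, 31.3, [0.417, 0.0961], 0.0292)
top
(223, 222, 12.0, [0.4228, -0.015], 0.0338)
(188, 220, 11.3, [0.4241, 0.084], 0.0317)
(229, 193, 11.7, [0.5062, -0.0287], 0.0331)
(189, 191, 11.7, [0.5066, 0.0838], 0.0332)
(466, 183, 41.5, [0.5534, -0.7001], 0.1175)
[0.42136115 0.09641816 0.097     ] [81 82 85]
[ 0.4198175 -0.0037427  0.097    ] [130 131 130]
[0.5098011  0.09312202 0.097     ]
[ 0.50775077 -0.02790735  0.097     ]
[0.42234158 0.09187197 0.097     ]
[ 0.42270135 -0.01298646  0.097     ]
```

```bash
python3 -m inch '[3,10,-60,0,75,3,10,-60,0,75,3,10,-60,0,75,3,10,-60,0,75]'
python3 - <<'E'
from plant import robot, read_camera
from h import *
s=robot.read_state();c=read_camera('wrist');s2=robot.read_state();print(s['tool_pos'],s2['tool_pos'])
E=wristE(s2,c['mount']);print(*caps(c['image'],c['K'],E),sep='\n')
cv2.imwrite('pics/w2.png',c['image'][:,100:420])
E
```

```text
t: 1.57
tool_pos: [0.4197, 0.0966, 0.1577]
orientation: [-0.69, -3.062, 0.001]
force: [0.1, -0.1, 0.8]
opening: 0.07
gripper_force: 0.0
[0.41968256 0.09655546 0.15769857] [0.42086027 0.09648945 0.1592537 ]
```

View pics/w2.png

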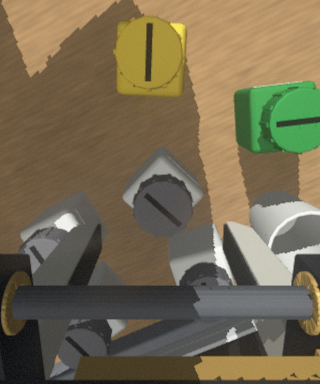

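The crop shows the j3 cap centred between the fingers at full-image (262,206).

```bash
python3 - <<'E'
from plant import robot, read_camera
from h import *
s=robot.read_state();c=read_camera('wrist');E=wristE(s,c['mount']);K=c['K']
print(s['tool_pos'],ray((262,206),.097,K,E),proj((*s['tool_pos'][:2],.097),K,E))
E
```

```text
[0.42086027 0.09648945 0.1592537 ] [0.42374541 0.09564922 0.097     ] [261.37400468 202.30490406]
```

```bash
python3 -m inch '[2,-1,-45,0,75,2,-1,-90,0,75,2,-1,-90,0,75,2,-1,-90,0,75,2,-1,-90,0,0,2,-1,-90,0,0,2,-1,-90,0,0,2,-1,-90,0,0]' 20
python3 -m inch '[0,0,0,7,0,0,0,0,14,0,0,0,0,20,0,0,0,0,26,0,0,0,0,33,0,0,0,0,33,0]'
python3 - <<'E'
from plant import robot
s=robot.read_state();print(s['wrist_torque'],s['q'][5])
E
python3 -m inch '[0,0,0,0,75,0,0,0,0,75,0,0,40,0,75,0,0,80,0,75,0,0,90,0,75,0,0,90,0,75]'
python3 - <<'E'
from plant import robot, read_camera
from h import *
s=robot.read_state();c=read_camera('wrist');print(s['tool_pos'],yaw(s))
np.savez('w3.npz',im=c['image'],K=c['K'],E=wristE(s,c['mount']));cv2.imwrite('pics/w3.png',c['image'][:,100:420])
E
```

```text
t: 2.33
tool_pos: [0.4248, 0.0948, 0.0708]
orientation: [0.692, 3.061, 0.002]
force: [-0.0, -0.2, -0.8]
opening: 0.0473
gripper_force: 0.0
t: 2.83
tool_pos: [0.4247, 0.0948, 0.0706]
orientation: [-0.215, 3.131, 0.0]
force: [-0.2, -0.0, 7.0]
opening: 0.0459
gripper_force: 20.0
[ 0.11337536  0.00960841 -0.01739432] -1.6063951166621604
t: 3.33
tool_pos: [0.4259, 0.0949, 0.163]
orientation: [-0.202, 3.128, 0.0]
force: [-0.8, -0.1, 0.3]
opening: 0.0694
gripper_force: 0.0
[0.42587765 0.09491285 0.16296592] 97.40212354979234
```

View pics/w3.png

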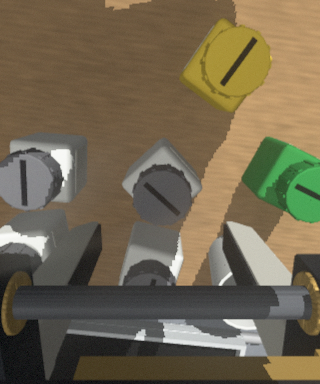

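The body is a diamond in this view exactly as before, though the camera turned 33°. So the jar turned with its cap, and j3 is tight. Next is j4, with its cap at full-image (129,180).

```bash
python3 - <<'E'
from h import *
from plant import robot
d=np.load('w3.npz');print([ray(p,.097,d['K'],d['E']) for p in((129,180),(263,196),(252,284))],robot.read_state()['tool_pos'])
E
```

```text
[array([ 0.42309142, -0.00657702,  0.097     ]), array([0.42253532, 0.0956104 , 0.097     ]), array([0.50035748, 0.09658066, 0.097     ])] [0.42450636 0.09477254 0.16036682]
```

```bash
python3 -m inch '[0,-40,0,-7,75,-1,-80,0,-14,75,-1,-104,0,-21,75,-1,-104,0,-28,75,-1,-104,0,-33,75,-1,-104,-40,-33,75,-1,-104,-80,-33,75,-1,-104,-88,-33,75,-1,-104,-88,-33,75,-1,-104,-88,-33,75]' 20
python3 -m inch '[0,0,0,0,0,0,0,0,0,0,0,0,0,0,0,0,0,0,0,0,0,0,0,0,0,0,0,0,0,0,0,0,0,0,0]'
python3 -m inch '[0,0,0,7,0,0,0,0,14,0,0,0,0,20,0,0,0,0,26,0,0,0,0,33,0,0,0,0,33,0]'
python3 -m inch '[0,0,0,0,75,0,0,0,0,75,0,0,40,0,75,0,0,80,0,75,0,0,90,0,75,0,0,90,0,75]'
python3 - <<'E'
from plant import robot, read_camera
from h import *
s=robot.read_state();c=read_camera('wrist');print(s['tool_pos'],yaw(s))
np.savez('w4.npz',im=c['image'],K=c['K'],E=wristE(s,c['mount']));cv2.imwrite('pics/w4.png',c['image'][:290])
E
```

```text
t: 4.22
tool_pos: [0.4213, -0.0092, 0.0703]
orientation: [-0.693, -3.062, 0.0]
force: [-0.4, 0.3, 0.5]
opening: 0.0698
gripper_force: 0.0
t: 4.8
tool_pos: [0.4231, -0.0097, 0.0718]
orientation: [0.693, 3.062, -0.0]
force: [-0.7, -1.6, 5.6]
opening: 0.0457
gripper_force: 20.0
t: 5.3
tool_pos: [0.423, -0.0105, 0.0719]
orientation: [-0.218, 3.133, -0.003]
force: [-1.6, -5.0, 10.3]
opening: 0.0457
gripper_force: 20.0
t: 5.8
tool_pos: [0.4248, -0.0095, 0.1647]
orientation: [-0.205, 3.128, -0.002]
force: [0.6, 0.0, 0.0]
opening: 0.0699
gripper_force: 0.0
[ 0.42475073 -0.00952515  0.16469731] 97.50621026901624
```

View pics/w4.png

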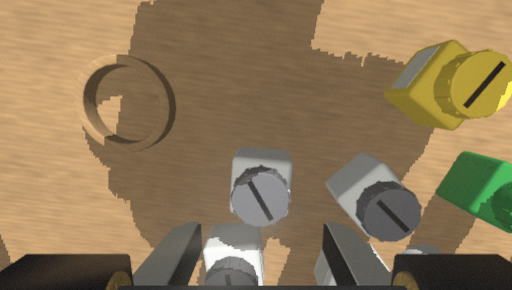

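j4's body at (261,185) did not turn, but its bar swung about 31°, so it is loose. Next is j2.

```bash
python3 -m inch '[40,-7,0,-7,75,80,-15,0,-14,75,84,-15,0,-21,75,84,-15,0,-28,75,84,-15,0,-33,75,84,-15,-40,-33,75,84,-15,-80,-33,75,84,-15,-90,-33,75,84,-15,-90,-33,75,84,-15,-90,-33,75]' 20
python3 -m inch '[0,0,0,0,0,0,0,0,0,0,0,0,0,0,0,0,0,0,0,0,0,0,0,0,0,0,0,0,0,0,0,0,0,0,0]'
python3 -m inch '[0,0,0,7,0,0,0,0,14,0,0,0,0,20,0,0,0,0,26,0,0,0,0,33,0,0,0,0,33,0]'
python3 -m inch '[0,0,0,0,75,0,0,0,0,75,0,0,40,0,75,0,0,80,0,75,0,0,90,0,75,0,0,90,0,75]'
python3 - <<'E'
from plant import robot, read_camera
from h import *
s=robot.read_state();c=read_camera('wrist');print(s['tool_pos'],yaw(s))
np.savez('w5.npz',im=c['image'],K=c['K'],E=wristE(s,c['mount']));cv2.imwrite('pics/w5.png',c['image'][:290])
E
```

```text
t: 6.68
tool_pos: [0.505, -0.0241, 0.0699]
orientation: [-0.692, -3.061, 0.0]
force: [0.4, 0.1, 1.4]
opening: 0.0699
gripper_force: 0.0
t: 7.27
tool_pos: [0.5074, -0.0243, 0.072]
orientation: [0.692, 3.062, 0.001]
force: [2.1, 3.1, 5.6]
opening: 0.0456
gripper_force: 20.0
t: 7.77
tool_pos: [0.5072, -0.0257, 0.0719]
orientation: [-0.218, 3.132, -0.004]
force: [-0.4, -4.8, 7.3]
opening: 0.0453
gripper_force: 20.0
t: 8.27
tool_pos: [0.5088, -0.0246, 0.165]
orientation: [-0.205, 3.128, -0.002]
force: [-0.0, 0.4, 0.3]
opening: 0.0697
gripper_force: 0.0
[ 0.50876933 -0.02457396  0.16502272] 97.48157172283426
```

View pics/w5.png

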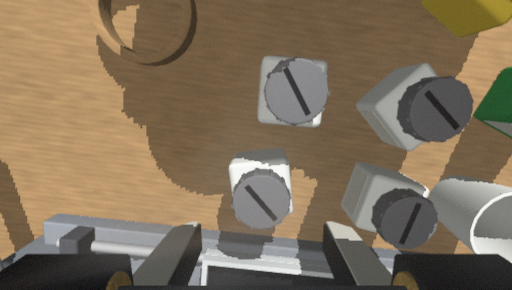

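j2's bar turned about 33° while its body moved only a few degrees (bar to body from about 3° to 28°), so it is loose. Next is j1, cap at (404,218).

```bash
python3 - <<'E'
from h import *
from plant import robot
d=np.load('w5.npz');print([ray(p,.097,d['K'],d['E']) for p in((404,218),(262,197),(297,91),(436,109))],robot.read_state()['tool_pos'])
E
```

```text
[array([0.50947632, 0.08894127, 0.097     ]), array([ 0.50696414, -0.02455685,  0.097     ]), array([ 0.42586074, -0.01038465,  0.097     ]), array([0.42499628, 0.09019577, 0.097     ])] [ 0.50735629 -0.02440471  0.16228926]
```

```bash
python3 -m inch '[0,40,0,-7,75,2,80,0,-14,75,2,115,0,-21,75,2,115,0,-28,75,2,115,0,-33,75,2,115,-40,-33,75,2,115,-80,-33,75,2,115,-90,-33,75,2,115,-90,-33,75,2,115,-90,-33,75]' 20
python3 -m inch '[0,0,0,0,0,0,0,0,0,0,0,0,0,0,0,0,0,0,0,0,0,0,0,0,0,0,0,0,0,0,0,0,0,0,0]'
python3 -m inch '[0,0,0,7,0,0,0,0,14,0,0,0,0,20,0,0,0,0,26,0,0,0,0,33,0,0,0,0,33,0]'
python3 -m inch '[0,0,0,0,75,0,0,0,0,75,0,0,40,0,75,0,0,80,0,75,0,0,90,0,75,0,0,90,0,75]'
python3 - <<'E'
from plant import robot, read_camera
from h import *
s=robot.read_state();c=read_camera('wrist');print(s['tool_pos'],yaw(s))
np.savez('w6.npz',im=c['image'],K=c['K'],E=wristE(s,c['mount']));cv2.imwrite('pics/w6.png',c['image'][:290])
E
```

```text
t: 9.15
tool_pos: [0.5066, 0.0905, 0.0692]
orientation: [-0.692, -3.06, 0.002]
force: [0.2, 0.9, 1.0]
opening: 0.0695
gripper_force: 0.0
t: 9.73
tool_pos: [0.5092, 0.0909, 0.0718]
orientation: [0.692, 3.062, 0.001]
force: [1.4, 2.1, 5.4]
opening: 0.0464
gripper_force: 20.0
t: 10.23
tool_pos: [0.5076, 0.0899, 0.0703]
orientation: [0.215, -3.133, 0.002]
force: [-1.6, -1.6, 1.1]
opening: 0.0457
gripper_force: 20.0
t: 10.73
tool_pos: [0.5112, 0.091, 0.1654]
orientation: [-0.201, 3.127, 0.0]
force: [0.7, 0.2, 0.2]
opening: 0.0695
gripper_force: 0.0
[0.51116486 0.09103282 0.16544607] 97.36164435974706
```

View pics/w6.png

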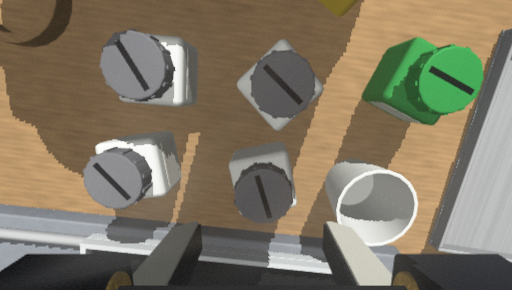

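In j1's case both the bar (-15° to 17°) and the body (-14° to 12°) turned, so it is tight. So j1 and j3 go to the carriage, j2 and j4 to the tray. Next I work out the bed and tray poses from the top image.

```bash
python3 - <<'E'
from h import *
from plant import robot
d=np.load('top.npz');K,E=d['K'],d['E'];im=d['im']
f=lambda u,v,z:np.round(ray((u/3+75-.33,v/3+125-.33),z,K,E)[:2],4)
print('rim out',[f(*p,.062) for p in((234,25),(516,25),(516,127),(232,127))])
print('tray rim',[f(*p,.022) for p in((40,134),(159,138),(138,361),(17,356))])
print('bolt',f(684,70,.105),'grip ends',f(708,175,.092),f(737,290,.092),'post top',f(194,56,.129),'post base',f(220,75,.055))
print('rail ends',f(192,134,.03),f(680,140,.03))
hsv=cv2.cvtColor(im,cv2.COLOR_BGR2HSV)
m=((hsv[...,2]<60)).astype(np.uint8)*255;m[:128]=0;m[172:]=0;m[:,:152]=0;m[:,250:]=0
c=max(cv2.findContours(m,0,2)[0],key=cv2.contourArea);r=cv2.boxPoints(cv2.minAreaRect(c));print('floor',[np.round(ray(p,.05,K,E)[:2],4) for p in r], r.tolist())
E
```

```text
rim out [array([0.6796, 0.2065]), array([ 0.6879, -0.0724]), array([ 0.5861, -0.0756]), array([0.5777, 0.2029])]
tray rim [array([0.5706, 0.4093]), array([0.5701, 0.2879]), array([0.345 , 0.2953]), array([0.3463, 0.4165])]
bolt [ 0.6386 -0.2337] grip ends [ 0.5409 -0.26  ] [ 0.4329 -0.289 ] post top [0.6331 0.2226] post base [0.6304 0.2196]
rail ends [0.5741 0.252 ] [ 0.5828 -0.2407]
floor [array([0.6737, 0.1995]), array([ 0.6815, -0.0614]), array([ 0.5966, -0.0642]), array([0.5889, 0.1949])] [[156.0, 136.0], [243.0, 136.0], [243.0, 164.0], [156.0, 164.0]]
```

```bash
python3 -m inch '[0,0,-40,0,75,0,0,-80,0,75,0,0,-90,0,75,0,0,-90,0,0,0,0,-90,0,0,0,0,-90,0,0,0,0,-90,0,0,0,0,-90,0,0,0,0,-90,0,0]' 35
python3 -m inch '[0,0,20,0,0,0,0,50,0,0,0,0,80,0,0,0,0,110,0,0,0,0,110,0,0]'
python3 -m inch '[30,9,0,0,0,60,18,0,0,0,90,27,0,0,0,122,36,0,0,0,122,36,0,0,0,122,36,-20,0,0,122,36,-40,0,0,122,36,-50,0,0,122,36,-50,0,0]'
python3 - <<'E'
from plant import robot
s=robot.read_state();print(s['tool_pos'],s['opening'],s['force'])
E
```

```text
t: 11.53
tool_pos: [0.5099, 0.091, 0.0729]
orientation: [-0.206, 3.131, 0.001]
force: [0.1, 2.3, 6.6]
opening: 0.0454
gripper_force: 35.0
t: 11.95
tool_pos: [0.5117, 0.0909, 0.1881]
orientation: [-0.205, 3.124, -0.0]
force: [0.4, 0.3, -2.3]
opening: 0.0454
gripper_force: 35.0
t: 12.7
tool_pos: [0.6272, 0.1262, 0.1261]
orientation: [0.205, -3.128, 0.001]
force: [-0.4, 0.4, -3.4]
opening: 0.0457
gripper_force: 35.0
[0.62724807 0.12622313 0.12614061] 0.04572220916821213 [-0.36881847  0.44415346 -3.39115548]
```

```bash
python3 -m inch '[0,0,-5,0,0,2,1,-8,0,0,2,1,-9,0,0,2,1,-9,0,0,2,1,-9,0,0]'; python3 -m inch '[0,0,0,0,75,0,0,0,0,75,0,0,0,0,75,0,0,30,0,75,0,0,60,0,75,0,0,90,0,75,0,0,90,0,75,0,0,90,0,75]'
python3 - <<'E'
from plant import robot, read_camera
from h import *
s=robot.read_state();c=read_camera('wrist');print(s['tool_pos'],yaw(s))
np.savez('w7.npz',im=c['image'],K=c['K'],E=wristE(s,c['mount']));cv2.imwrite('pics/w7.png',c['image'][:290])
E
```

```text
t: 13.12
tool_pos: [0.633, 0.1277, 0.1231]
orientation: [-0.206, 3.132, 0.0]
force: [0.4, -0.3, 0.1]
opening: 0.0458
gripper_force: 35.0
t: 13.78
tool_pos: [0.6339, 0.1278, 0.215]
orientation: [-0.206, 3.129, 0.0]
force: [0.1, -0.1, -0.8]
opening: 0.0696
gripper_force: 0.0
[0.63385178 0.12784827 0.21497143] 97.51796520614627
```

View pics/w7.png

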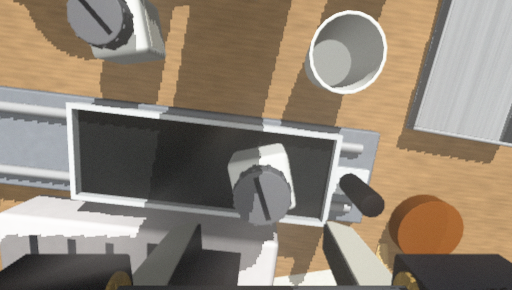

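The picture shows j1 upright in the carriage at (262,195), inside the rim with corners at about (68,104), (341,137) and (72,198). I'll build a numeric cap-bar detector and test it on the saved frames.

```bash
cat >> h.py <<'E'
def bars(im,K,E,z=.097):
    """black bars on caps -> centre pixel, world xy, length (m), world angle (deg)"""
    g=cv2.cvtColor(im,cv2.COLOR_BGR2GRAY);g=cv2.GaussianBlur(g,(3,3),0);out=[]
    hat=cv2.morphologyEx(g,cv2.MORPH_BLACKHAT,np.ones((13,13)))
    m=((hat>25)&(g<75)).astype(np.uint8)
    for c in cv2.findContours(m,cv2.RETR_EXTERNAL,cv2.CHAIN_APPROX_NONE)[0]:
        (u,v),(a,b),_=cv2.minAreaRect(c)
        if max(a,b)<15 or max(a,b)<2.5*min(a,b): continue
        p=c[:,0,:].astype(float);d=np.linalg.svd(p-p.mean(0),full_matrices=False)[2][0];h=max(a,b)/2
        A=ray((u-d[0]*h,v-d[1]*h),z,K,E);B=ray((u+d[0]*h,v+d[1]*h),z,K,E);w=ray((u,v),z,K,E);L=np.linalg.norm(A-B)
        if .025<L<.055: out.append(((round(u),round(v)),np.round(w[:2],4).tolist(),round(float(L),3),round(float(np.degrees(np.arctan2(*(B-A)[1::-1]))%180))))
    return out
E
python3 - <<'E'
from h import *
for f in('w3','w4','w5','w6','w7'):
    d=np.load(f+'.npz');print(f,*bars(d['im'],d['K'],d['E']),sep='\n')
d=np.load('w7.npz');r=[ray(p,.062,d['K'],d['E'])[:2] for p in((68,104),(341,137),(326,221),(72,198))];print(np.round(r,3),np.mean(r,0),bars(d['im'],d['K'],d['E'],.147))
E
```

```text
w3
((329, 247), [0.4584, 0.1542], 0.04, 25)
((415, 195), [0.4069, 0.2114], 0.035, 71)
((261, 198), [0.4245, 0.0945], 0.034, 54)
((123, 183), [0.4256, -0.0107], 0.034, 3)
((50, 125), [0.389, -0.0632], 0.028, 132)
((42, 57), [0.3437, -0.0662], 0.034, 51)
((338, 61), [0.3204, 0.1338], 0.035, 152)
w4
((328, 245), [0.4564, 0.049], 0.037, 27)
((392, 216), [0.4249, 0.0944], 0.036, 54)
((258, 197), [0.4235, -0.0123], 0.029, 36)
((99, 80), [0.3528, -0.1334], 0.033, 145)
((484, 84), [0.3201, 0.1336], 0.035, 152)
w5
((410, 223), [0.5131, 0.0946], 0.035, 172)
((258, 200), [0.5094, -0.0274], 0.027, 47)
((441, 110), [0.425, 0.0941], 0.036, 54)
((296, 91), [0.426, -0.0109], 0.035, 36)
((179, 38), [0.4025, -0.0946], 0.052, 149)
w6
((200, 325), [0.6344, 0.0522], 0.026, 93)
((263, 196), [0.5087, 0.0917], 0.034, 24)
((112, 181), [0.5117, -0.0247], 0.035, 47)
((451, 80), [0.4073, 0.2113], 0.035, 71)
((283, 84), [0.4252, 0.0949], 0.035, 54)
((131, 64), [0.4257, -0.0108], 0.036, 36)
((38, 40), [0.4182, -0.0733], 0.028, 114)
w7
((407, 297), [0.7357, 0.2936], 0.027, 32)
((331, 250), [0.6937, 0.205], 0.054, 26)
((394, 227), [0.6614, 0.2612], 0.034, 12)
((261, 196), [0.6472, 0.1286], 0.037, 24)
((95, 16), [0.5136, -0.0234], 0.031, 47)
[[ 0.59  -0.068]
 [ 0.586  0.202]
 [ 0.677  0.204]
 [ 0.687 -0.068]] [0.63480549 0.06733628] [((331, 250), [0.6696, 0.1896], 0.044, 26), ((394, 227), [0.6431, 0.2359], 0.028, 12), ((261, 196), [0.6314, 0.1268], 0.031, 24), ((95, 16), [0.5214, 0.0016], 0.026, 47)]
```

```bash
python3 -m inch '[-40,-7,0,-7,75,-80,-14,0,-14,75,-120,-20,0,-21,75,-160,-28,0,-28,75,-200,-33,0,-33,75,-208,-33,-35,-33,75,-208,-33,-50,-33,75,-208,-33,-50,-33,75]' 35
python3 - <<'E'
from plant import robot, read_camera
from h import *
s=robot.read_state();c=read_camera('wrist');print(s['tool_pos'],yaw(s),*bars(c['image'],c['K'],wristE(s,c['mount'])),sep='\n')
E
```

```text
t: 14.5
tool_pos: [0.4202, 0.0943, 0.1567]
orientation: [-0.691, -3.058, 0.004]
force: [-0.4, -0.2, -0.0]
opening: 0.0698
gripper_force: 0.0
[0.42015653 0.0942658  0.15669076]
64.521232591852
((183, 350), [0.5113, -0.0247], 0.034, 48)
((317, 352), [0.5623, 0.0797], 0.028, 81)
((243, 336), [0.5207, 0.0288], 0.038, 92)
((331, 249), [0.4771, 0.1272], 0.043, 173)
((265, 209), [0.425, 0.095], 0.035, 54)
((52, 205), [0.3534, -0.0496], 0.051, 31)
((406, 119), [0.407, 0.2117], 0.035, 71)
((251, 50), [0.3202, 0.1341], 0.035, 152)
```

```bash
python3 -m inch '[0,0,-40,0,75,0,0,-80,0,75,0,0,-91,0,75,0,0,-91,0,0,0,0,-91,0,0,0,0,-91,0,0,0,0,-91,0,0,0,0,-91,0,0,0,0,-91,0,0]' 35
python3 -m inch '[0,0,20,0,0,0,0,55,0,0,0,0,90,0,0,0,0,120,0,0,0,0,120,0,0,0,0,120,0,0]'
python3 -m inch '[30,-12,0,5,0,65,-27,0,10,0,100,-42,0,15,0,135,-56,0,20,0,170,-70,0,26,0,200,-83,0,32,0,212,-88,0,38,0,212,-88,0,38,0,212,-88,0,38,0]'
python3 -m inch '[0,0,-30,0,0,0,0,-50,0,0,0,0,-60,0,0,0,0,-60,0,0,0,0,-60,0,0]'
```

```text
t: 15.3
tool_pos: [0.4261, 0.0947, 0.073]
orientation: [0.692, 3.06, 0.001]
force: [-0.7, -1.9, 6.7]
opening: 0.0455
gripper_force: 35.0
t: 15.8
tool_pos: [0.4257, 0.0948, 0.193]
orientation: [0.692, 3.06, 0.003]
force: [-0.5, 0.5, -5.3]
opening: 0.0451
gripper_force: 35.0
t: 16.55
tool_pos: [0.6349, 0.0064, 0.1874]
orientation: [0.338, -3.118, -0.002]
force: [-0.6, 0.5, -4.2]
opening: 0.0454
gripper_force: 35.0
t: 16.97
tool_pos: [0.635, 0.0072, 0.1301]
orientation: [0.341, -3.121, -0.001]
force: [-1.0, 0.3, -3.7]
opening: 0.0454
gripper_force: 35.0
```

```bash
python3 -m inch '[0,0,-5,0,0,0,0,-9,0,0,0,0,-9,0,0,0,0,-9,0,0]'; python3 -m inch '[0,0,0,0,75,0,0,0,0,75,0,0,0,0,75,0,0,30,0,75,0,0,60,0,75,0,0,80,0,75,0,0,80,0,75,0,0,80,0,75]'
python3 - <<'E'
from plant import robot, read_camera
from h import *
s=robot.read_state();c=read_camera('wrist');E=wristE(s,c['mount']);print(s['tool_pos'],yaw(s));print(*bars(c['image'],c['K'],E,.147),'',*bars(c['image'],c['K'],E,.097),sep='\n')
cv2.imwrite('pics/w8.png',c['image'][:290])
E
```

```text
t: 17.3
tool_pos: [0.6373, 0.0065, 0.1235]
orientation: [-0.342, 3.12, -0.001]
force: [-0.9, -0.6, 3.0]
opening: 0.0452
gripper_force: 35.0
t: 17.97
tool_pos: [0.6373, 0.0066, 0.2036]
orientation: [-0.342, 3.119, -0.001]
force: [0.4, 0.0, -0.6]
opening: 0.0699
gripper_force: 0.0
[0.63733408 0.00658773 0.20355021] 102.513613568984
((328, 245), [0.6584, 0.0639], 0.036, 31)
((419, 233), [0.6338, 0.1284], 0.035, 23)
((261, 202), [0.6354, 0.006], 0.034, 92)
((404, 167), [0.5873, 0.0999], 0.033, 92)
((43, 133), [0.6189, -0.1533], 0.039, 180)
((257, 27), [0.5214, -0.0223], 0.028, 47)
((492, 13), [0.4815, 0.1207], 0.032, 70)

((328, 245), [0.6801, 0.0805], 0.044, 31)
((419, 233), [0.6499, 0.1596], 0.043, 23)
((261, 202), [0.6518, 0.0096], 0.042, 92)
((404, 167), [0.5928, 0.1246], 0.04, 92)
((265, 138), [0.5946, 0.0004], 0.031, 93)
((43, 133), [0.6316, -0.1858], 0.048, 180)
((257, 27), [0.5121, -0.0252], 0.034, 47)
((492, 13), [0.4631, 0.1501], 0.039, 70)
```

View pics/w8.png

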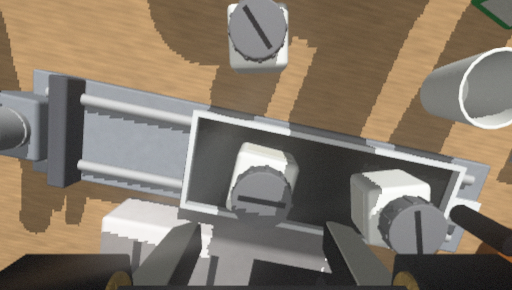

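j3 stands upright in the carriage at (261,190), and j1 beside it at (405,220). Now I'll hover over j2.

```bash
python3 -m inch '[-40,-10,0,-7,75,-80,-20,0,-14,75,-120,-30,0,-21,75,-126,-32,0,-28,75,-126,-32,-20,-35,75,-126,-32,-40,-38,75,-126,-32,-40,-38,75,-126,-32,-40,-38,75]' 35
python3 - <<'E'
from plant import robot, read_camera
from h import *
s=robot.read_state();c=read_camera('wrist');print(s['tool_pos'],yaw(s),*bars(c['image'],c['K'],wristE(s,c['mount'])),sep='\n')
E
```

```text
t: 18.68
tool_pos: [0.5081, -0.0251, 0.1592]
orientation: [-0.689, -3.06, 0.001]
force: [-0.2, -0.4, -0.0]
opening: 0.0698
gripper_force: 0.0
[ 0.50813908 -0.0250809   0.15918369]
64.63600630003727
((457, 209), [0.5765, 0.1081], 0.044, 94)
((476, 156), [0.5425, 0.1317], 0.051, 88)
((227, 91), [0.4248, -0.0118], 0.031, 36)
```

```bash
python3 - <<'E'
from plant import robot, read_camera
from h import *
s=robot.read_state();c=read_camera('wrist');E=wristE(s,c['mount']);K=c['K'];print(s['tool_pos'],proj((.512,-.025,.097),K,E))
g=cv2.cvtColor(c['image'],6);print(g[180:236:4,230:296:4])
E
```

```text
[ 0.50933985 -0.02519837  0.1607224 ] [263.14698044 204.73462843]
[[243 252 249 151 125 159 147 147 150 148 149 149 137 101 134 238 172]
 [251 249 244 130 150 145 148 146 147 146 148 148 147 144 136 246 235]
 [248 249 114 149 148 144 147 148 144 147 144 144 146 145 140 213 244]
 [246 227 149 144 146 146 146 145 144 148 146 143 144 144 142 111 247]
 [210 219 147  96 119 144 145 145 147 146 145 144 145 143 145 139 237]
 [105 168 146  78  68  70  69 114 147 145 145 144 143 146 143 142 228]
 [112 109 145 144 146 139  83  69  69  73  92 140 143 145 144 142 121]
 [109 123 146 146 149 146 142 143 143 108  74  74  79  83 129 141 113]
 [108 105 142 144 148 143 142 143 142 143 139 141 125  83 135 135 119]
 [104 107 130 143 144 144 145 145 143 146 142 142 142 143 145 116 118]
 [110 169 161 144 144 145 142 143 144 143 141 142 143 142 127 117 115]
 [160 160 170 164 145 146 143 143 143 143 145 140 142 116 116 114 113]
 [163 166 167 164 149 122 139 143 143 139 142 129 115 113 114 110 112]
 [163 160 164 171 165 117 120 114 118 116 116 118 117 113 112  77  75]]
```

```bash
sed -i 's/(g<75)/(g<92)/' h.py; python3 -m inch '[2,0,-40,0,75,2,0,-80,0,75,2,0,-91,0,75,2,0,-91,0,0,2,0,-91,0,0,2,0,-91,0,0,2,0,-91,0,0,2,0,-91,0,0,2,0,-91,0,0]' 35
python3 -m inch '[0,0,20,0,0,0,0,55,0,0,0,0,90,0,0,0,0,125,0,0,0,0,140,0,0,0,0,140,0,0]'
python3 -m inch '[0,25,0,0,0,0,55,0,0,0,0,90,0,0,0,0,125,0,0,0,0,160,0,0,0,0,190,0,0,0]'
python3 -m inch '[0,35,0,0,0,0,70,0,0,0,0,105,0,0,0,0,140,0,0,0,0,170,0,0,0,0,188,0,0,0,0,188,0,0,0,0,188,0,0,0]'
python3 -m inch '[0,0,-35,0,0,0,0,-70,0,0,0,0,-100,0,0,0,0,-120,0,0,0,0,-125,0,0,0,0,-125,0,0]'
```

```text
t: 19.53
tool_pos: [0.5142, -0.0259, 0.0733]
orientation: [0.692, 3.06, -0.0]
force: [-0.6, -2.3, 7.7]
opening: 0.0456
gripper_force: 35.0
t: 20.03
tool_pos: [0.5149, -0.0257, 0.2164]
orientation: [0.691, 3.056, 0.001]
force: [1.4, -0.3, -3.0]
opening: 0.045
gripper_force: 35.0
t: 20.53
tool_pos: [0.5107, 0.1666, 0.2084]
orientation: [-0.692, -3.062, 0.001]
force: [-0.1, 0.3, -4.1]
opening: 0.0453
gripper_force: 35.0
t: 21.2
tool_pos: [0.5109, 0.353, 0.2081]
orientation: [-0.689, -3.062, 0.004]
force: [-0.1, -0.9, -3.7]
opening: 0.0453
gripper_force: 35.0
t: 21.7
tool_pos: [0.5104, 0.3504, 0.0826]
orientation: [-0.694, -3.06, 0.006]
force: [-0.3, -0.4, -4.3]
opening: 0.0455
gripper_force: 35.0
```

```bash
python3 -m inch '[0,0,-5,0,0,0,0,-10,0,0,0,0,-10,0,0,0,0,-10,0,0]'; python3 -m inch '[0,0,0,0,75,0,0,0,0,75,0,0,0,0,75,0,0,30,0,75,0,0,60,0,75,0,0,90,0,75,0,0,120,0,75,0,0,120,0,75,0,0,120,0,75]'
python3 - <<'E'
from plant import robot, read_camera
from h import *
s=robot.read_state();c=read_camera('wrist');E=wristE(s,c['mount']);print(s['tool_pos'],yaw(s));print(*bars(c['image'],c['K'],E,.101),sep='\n')
cv2.imwrite('pics/w9.png',c['image'][:290])
E
```

```text
t: 22.03
tool_pos: [0.5133, 0.3531, 0.0774]
orientation: [0.693, 3.062, 0.003]
force: [1.6, -0.1, 0.7]
opening: 0.0453
gripper_force: 35.0
t: 22.78
tool_pos: [0.5137, 0.3536, 0.199]
orientation: [0.692, 3.06, 0.006]
force: [0.2, 0.6, -0.5]
opening: 0.0695
gripper_force: 0.0
[0.51372121 0.35361625 0.19904927] 64.52267031692939
((98, 314), [0.5597, 0.155], 0.05, 150)
((221, 267), [0.5661, 0.2872], 0.045, 1)
((194, 242), [0.5333, 0.2762], 0.037, 144)
((260, 186), [0.5113, 0.3544], 0.035, 47)
((317, 176), [0.5243, 0.4016], 0.029, 179)
((56, 148), [0.4081, 0.2149], 0.035, 71)
((301, 136), [0.4871, 0.403], 0.041, 178)
((415, 100), [0.5, 0.4973], 0.026, 106)
((285, 95), [0.4514, 0.4045], 0.025, 178)
((262, 38), [0.4056, 0.4063], 0.034, 178)
```

View pics/w9.png

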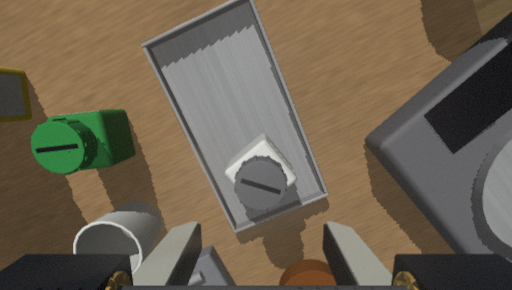

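j2 stands in the tray at (262,180), with free floor above it in the picture. Next is j4.

```bash
python3 -m inch '[-9,-38,0,0,75,-18,-76,0,0,75,-27,-114,0,0,75,-36,-152,0,0,75,-45,-190,0,0,75,-45,-190,0,0,75]'; python3 -m inch '[-9,-38,0,0,75,-18,-76,0,0,75,-27,-114,0,0,75,-36,-152,0,0,75,-42,-175,-33,0,75,-42,-175,-33,0,75,-42,-175,-33,0,75]'
python3 - <<'E'
from plant import robot, read_camera
from h import *
read_camera('wrist');s=robot.read_state();c=read_camera('wrist');print(s['tool_pos'],yaw(s),*bars(c['image'],c['K'],wristE(s,c['mount'])),sep='\n')
E
```

```text
t: 23.33
tool_pos: [0.4647, 0.1571, 0.1932]
orientation: [-0.697, -3.06, 0.007]
force: [0.5, -1.1, 0.6]
opening: 0.0701
gripper_force: 0.0
t: 23.92
tool_pos: [0.4227, -0.0129, 0.1596]
orientation: [-0.696, -3.058, 0.0]
force: [0.8, 0.9, -0.4]
opening: 0.0698
gripper_force: 0.0
[ 0.42407918 -0.01216898  0.16119721]
64.42871492841368
((260, 345), [0.5434, -0.0703], 0.035, 91)
((340, 335), [0.5636, -0.0032], 0.031, 88)
((250, 331), [0.5266, -0.0719], 0.041, 90)
((330, 247), [0.4819, 0.0208], 0.041, 174)
((195, 244), [0.4335, -0.0749], 0.036, 138)
((264, 203), [0.4258, -0.0104], 0.035, 36)
```

```bash
python3 -m inch '[2,1,-40,0,75,2,1,-80,0,75,2,1,-91,0,75,2,1,-91,0,0,2,1,-91,0,0,2,1,-91,0,0,2,1,-91,0,0,2,1,-91,0,0,2,1,-91,0,0]' 35
python3 -m inch '[0,0,20,0,0,0,0,55,0,0,0,0,90,0,0,0,0,125,0,0,0,0,140,0,0,0,0,140,0,0]'
python3 -m inch '[0,25,0,0,0,0,55,0,0,0,-5,90,0,0,0,-7,125,0,0,0,-10,160,0,0,0,-10,190,0,0,0]'
python3 -m inch '[0,35,0,0,0,-5,70,0,0,0,-9,105,0,0,0,-9,140,0,0,0,-9,165,0,0,0,-9,176,0,0,0,-9,176,0,0,0,-9,176,0,0,0]'
python3 -m inch '[0,0,-35,0,0,0,0,-70,0,0,0,0,-100,0,0,0,0,-120,0,0,0,0,-125,0,0,0,0,-125,0,0]'
```

```text
t: 24.77
tool_pos: [0.4291, -0.0118, 0.074]
orientation: [0.692, 3.06, -0.0]
force: [-0.7, -1.4, 7.5]
opening: 0.0454
gripper_force: 35.0
t: 25.27
tool_pos: [0.4298, -0.0117, 0.217]
orientation: [0.691, 3.056, 0.001]
force: [1.4, 0.5, -2.7]
opening: 0.0453
gripper_force: 35.0
t: 25.77
tool_pos: [0.4155, 0.1804, 0.2097]
orientation: [-0.692, -3.062, 0.001]
force: [0.8, 0.6, -3.1]
opening: 0.0456
gripper_force: 35.0
t: 26.43
tool_pos: [0.4074, 0.354, 0.21]
orientation: [-0.691, -3.063, 0.004]
force: [0.7, -0.7, -3.1]
opening: 0.0455
gripper_force: 35.0
t: 26.93
tool_pos: [0.407, 0.3523, 0.0845]
orientation: [-0.694, -3.061, 0.006]
force: [0.2, -0.5, -2.8]
opening: 0.0454
gripper_force: 35.0
```

```bash
python3 -m inch '[0,0,-5,0,0,0,0,-11,0,0,0,0,-11,0,0,0,0,-11,0,0]'; python3 -m inch '[0,0,0,0,75,0,0,0,0,75,0,0,0,0,75,0,0,30,0,75,0,0,60,0,75,0,0,90,0,75,0,0,130,0,75,0,0,140,0,75,0,0,140,0,75]'
python3 - <<'E'
from plant import robot, read_camera
from h import *
s=robot.read_state();c=read_camera('wrist');E=wristE(s,c['mount']);print(s['tool_pos'],yaw(s));print(*bars(c['image'],c['K'],E,.101),sep='\n')
c=read_camera('top');print('top',*bars(c['image'],c['K'],c['extrinsics'],.101),sep='\n')
cv2.imwrite('pics/top2.png',cv2.resize(c['image'][125:270,75:335],None,fx=3,fy=3,interpolation=2))
E
```

```text
t: 27.27
tool_pos: [0.4095, 0.3552, 0.0773]
orientation: [0.693, 3.062, 0.004]
force: [1.0, -0.6, -0.1]
opening: 0.0457
gripper_force: 35.0
t: 28.02
tool_pos: [0.4103, 0.3563, 0.2209]
orientation: [0.691, 3.059, 0.01]
force: [-1.1, 0.2, -0.1]
opening: 0.0701
gripper_force: 0.0
[0.41028744 0.35632965 0.22091084] 64.52522231849349
((167, 372), [0.5645, 0.1655], 0.03, 92)
((98, 314), [0.4661, 0.1394], 0.054, 150)
((301, 269), [0.511, 0.3544], 0.036, 47)
((129, 239), [0.4062, 0.2145], 0.035, 71)
((328, 243), [0.4956, 0.3902], 0.041, 168)
((195, 239), [0.4349, 0.2734], 0.032, 152)
((10, 197), [0.3212, 0.1376], 0.035, 152)
((259, 179), [0.4069, 0.3567], 0.035, 36)
top
((192, 326), [0.1376, 0.0573], 0.052, 89)
((156, 229), [0.3971, 0.1708], 0.043, 159)
((124, 218), [0.4269, 0.2633], 0.047, 179)
```

View pics/top2.png

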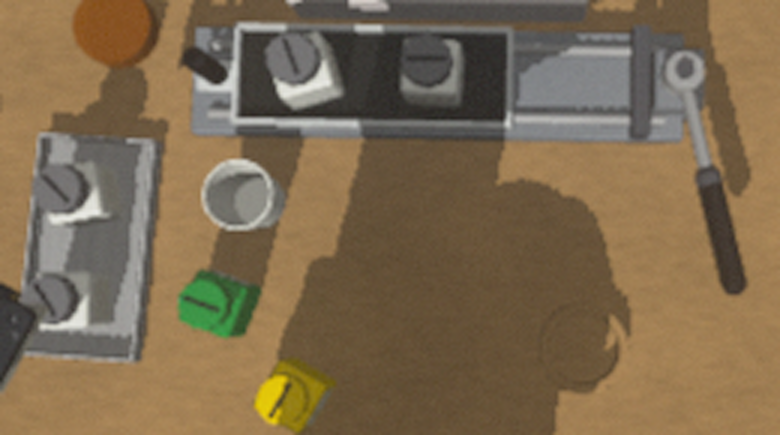

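All four jars are placed: two in the tray at (65,190) and (55,300), two in the carriage at (293,60) and (427,65). The post is at (205,65). I'll go to the post.

```bash
python3 -m inch '[34,-20,0,5,50,68,-40,0,10,50,102,-60,0,15,50,136,-80,0,20,50,170,-100,0,25,50,200,-120,0,28,50,220,-133,0,28,50,220,-133,0,28,50,220,-133,0,28,50]' 15
python3 - <<'E'
from plant import robot, read_camera
from h import *
read_camera('wrist');s=robot.read_state();c=read_camera('wrist');E=wristE(s,c['mount']);K=c['K'];print(s['tool_pos'],yaw(s))
a,b=proj((.631,.223,.129),K,E),proj((.631,.223,.06),K,E);print(a,b)
g=cv2.cvtColor(c['image'],6);m=(g<55).astype(np.uint8)
for q in cv2.findContours(m,0,2)[0]:
    r=cv2.minAreaRect(q)
    if cv2.contourArea(q)>120 and abs(r[0][0]-a[0])<70 and abs(r[0][1]-a[1])<70:print(r,[np.round(ray(p,.129,K,E),3).tolist() for p in cv2.boxPoints(r)])
E
```

```text
t: 28.87
tool_pos: [0.6276, 0.2203, 0.2122]
orientation: [0.065, -3.136, 0.002]
force: [-0.0, -0.0, -0.7]
opening: 0.0465
gripper_force: 0.0
[0.62695862 0.22130556 0.21284169] 92.45448782493679
[263.39987941 198.99932479] [263.13073803 178.89957907]
```

```bash
python3 - <<'E'
from plant import robot, read_camera
from h import *
s=robot.read_state();c=read_camera('wrist');print(s['tool_pos'])
cv2.imwrite('pics/w10.png',cv2.resize(c['image'][110:290,150:400],None,fx=2,fy=2))
np.savez('w10.npz',im=c['image'],K=c['K'],E=wristE(s,c['mount']))
E
```

```text
[0.626697   0.22201537 0.21357188]
```

View pics/w10.png

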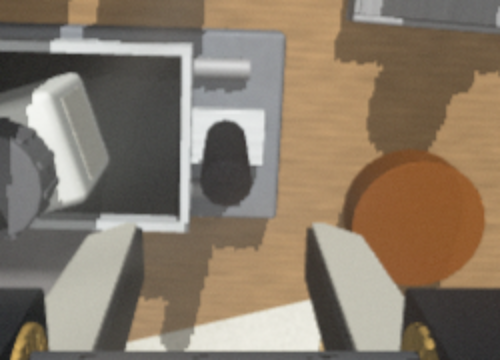

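The post top is at full-image (263,200), matching (0.631, 0.223). I'll lower, grip it and pull the carriage to -y.

```bash
python3 -m inch '[4,1,-40,0,50,4,1,-80,0,50,4,1,-110,0,50,4,1,-123,0,50,4,1,-123,0,50,4,1,-123,0,0,4,1,-123,0,0,4,1,-123,0,0,4,1,-123,0,0]' 15
python3 -m inch '[0,-6,0,0,0,1,-16,0,0,0,1,-26,0,0,0,1,-36,0,0,0,1,-46,0,0,0,2,-56,0,0,0,2,-66,0,0,0,2,-76,0,0,0,3,-86,0,0,0,3,-90,0,0,0]'
```

```text
t: 29.77
tool_pos: [0.6338, 0.2232, 0.0956]
orientation: [-0.069, 3.137, 0.002]
force: [-0.5, -0.0, 0.1]
opening: 0.0245
gripper_force: 0.0
t: 30.6
tool_pos: [0.635, 0.1317, 0.0952]
orientation: [0.068, -3.141, -0.001]
force: [-10.1, 3.1, 13.8]
opening: 0.0217
gripper_force: 15.0
```

```bash
python3 -m inch '[-2,-6,0,0,0,-2,-12,0,0,0,-2,-18,0,0,0,-2,-24,0,0,0,-1,-28,0,0,0,-1,-28,0,0,0]';python3 -m inch '[0,-2,0,0,0,0,-4,0,0,0,0,-4,0,0,0]'; python3 -m inch '[0,-2,0,0,0,0,-4,0,0,0,0,-4,0,0,0]'
```

```text
t: 31.1
tool_pos: [0.6353, 0.1034, 0.0952]
orientation: [-0.068, 3.138, -0.0]
force: [-2.8, -2.1, 10.9]
opening: 0.0217
gripper_force: 15.0
t: 31.35
tool_pos: [0.6353, 0.103, 0.0952]
orientation: [-0.07, 3.137, 0.007]
force: [-1.1, 12.6, 8.3]
opening: 0.0219
gripper_force: 15.0
t: 31.6
tool_pos: [0.6353, 0.103, 0.0952]
orientation: [-0.073, 3.137, 0.015]
force: [0.2, 25.8, 5.6]
opening: 0.0217
gripper_force: 15.0
```

The carriage has stopped hard (25 N, 120 mm of travel), so it is home. I'll release and rise.

```bash
python3 -m inch '[0,3,0,0,50,0,7,0,0,50,0,8,0,0,50,0,8,0,0,50,0,8,40,0,50,0,8,80,0,50,0,8,120,0,50,0,8,120,0,50]'
python3 - <<'E'
from plant import robot, read_camera
from h import *
s=robot.read_state();print(s['tool_pos'],s['force'])
c=read_camera('top');K,E=c['K'],c['extrinsics'];np.savez('top3.npz',im=c['image'],K=K,E=E)
g=cv2.cvtColor(c['image'],6)
for b in((.634,.067-.12),):print(proj((.627+.003,.1025,.129),K,E))
# wrench handle: dark blob near (315,203)
m=(g<60).astype(np.uint8);m[:175]=0;m[235:]=0;m[:,:300]=0;m[:,335:]=0
q=max(cv2.findContours(m,0,2)[0],key=cv2.contourArea);r=cv2.minAreaRect(q);b=cv2.boxPoints(r);print(r,[np.round(ray(p,.092,K,E)[:2],3).tolist() for p in b])
o=np.array(c['image'][125:270,75:335]);cv2.imwrite('pics/top3.png',cv2.resize(o,None,fx=3,fy=3,interpolation=2))
E
```

```text
t: 32.27
tool_pos: [0.6385, 0.1041, 0.2233]
orientation: [-0.067, 3.127, 0.001]
force: [1.1, -0.4, 2.1]
opening: 0.0467
gripper_force: 0.0
[0.63845273 0.10411877 0.22333734] [ 1.12523101 -0.40021643  2.12231942]
[182.5156223  145.69445746]
((315.5927429199219, 204.0983123779297), (35.93352127075195, 6.871615409851074), 76.4295654296875) [[0.528, -0.253], [0.533, -0.272], [0.435, -0.297], [0.43, -0.278]]
```

View pics/top3.png

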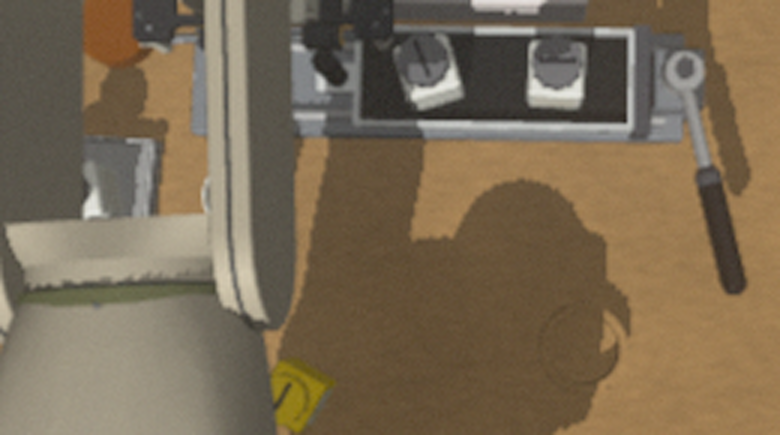

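The carriage is home against the stop with both jars upright. The bolt is at (684,70), and the handle runs (708,175)–(737,290): grip at about (0.482, -0.273), direction 194.6°. I'll move above it.

```bash
python3 -m inch '[-15,-38,0,3,60,-30,-76,0,6,60,-46,-114,0,9,60,-62,-152,0,12,60,-78,-188,0,12,60,-78,-188,0,12,60]' 15; python3 -m inch '[-15,-38,0,0,60,-30,-76,0,0,60,-46,-114,0,0,60,-62,-152,0,0,60,-78,-188,-20,0,60,-78,-188,-60,0,60,-78,-188,-60,0,60,-78,-188,-60,0,60]'
python3 - <<'E'
from plant import robot, read_camera
from h import *
read_camera('wrist');s=robot.read_state();c=read_camera('wrist');E=wristE(s,c['mount']);K=c['K'];print(s['tool_pos'],yaw(s),s['q'][5],K[0,2])
g=cv2.cvtColor(c['image'],6)
for v in(60,100,140,180,200):
    row=g[v];i=np.where(row<60)[0];i=i[(i>180)&(i<345)]
    print(v,(i.min(),i.max(),len(i)) if len(i) else None, [np.round(ray((x,v),.095,K,E)[:2],4).tolist() for x in((i.min()+i.max())/2,)] if len(i) else '')
E
```

```text
t: 32.82
tool_pos: [0.553, -0.0898, 0.2113]
orientation: [0.388, -3.114, 0.003]
force: [0.0, -0.1, -0.3]
opening: 0.0553
gripper_force: 0.0
t: 33.48
tool_pos: [0.4756, -0.2702, 0.1494]
orientation: [0.393, -3.111, -0.008]
force: [0.4, 0.4, -0.1]
opening: 0.0559
gripper_force: 0.0
[ 0.47740269 -0.27051918  0.15197702] 104.49498622116762 -2.43298101319173 261.80757847096527
60 None 
100 None 
140 (np.int64(243), np.int64(263), 21) [[0.4326, -0.2882]]
180 (np.int64(239), np.int64(269), 31) [[0.4606, -0.2804]]
200 (np.int64(239), np.int64(269), 31) [[0.4754, -0.2767]]
```

```bash
python3 -m inch '[5,-5,-40,0,60,5,-5,-79,0,60,5,-5,-79,0,60,5,-5,-79,0,37,5,-5,-79,0,37,5,-5,-79,0,37,5,-5,-79,0,37]' 15
python3 -m inch '[-2,11,0,-4,37,-4,22,0,-8,37,-5,33,0,-12,37,-5,44,0,-16,37,-4,55,0,-20,37,-3,66,0,-24,37,0,77,0,-28,37,0,77,0,-28,37]'
python3 - <<'E'
from plant import robot
from h import *
s=robot.read_state();print(s['tool_pos'],yaw(s),s['force'],s['opening'])
for d in(0,28,32,36,40,44,48,52,56,60,64,68,72):
    f=np.radians(194.3-d);p=(.6385+.16*np.cos(f),-.235+.16*np.sin(f));print(d,np.round(p,4))
E
```

```text
t: 34.17
tool_pos: [0.4851, -0.2774, 0.077]
orientation: [-0.397, 3.113, -0.005]
force: [0.1, -0.1, 0.6]
opening: 0.036
gripper_force: 0.0
t: 34.83
tool_pos: [0.4845, -0.1984, 0.0755]
orientation: [0.372, 3.117, -0.001]
force: [-0.4, 0.5, 0.1]
opening: 0.0346
gripper_force: 0.0
[ 0.48445006 -0.19843609  0.07549233] 76.38953119974097 [-0.37666399  0.49583924  0.11673037] 0.034572795441327915
0 [ 0.4835 -0.2745]
28 [ 0.4831 -0.1971]
32 [ 0.4861 -0.1864]
36 [ 0.4898 -0.1758]
40 [ 0.4943 -0.1656]
44 [ 0.4995 -0.1557]
48 [ 0.5054 -0.1462]
52 [ 0.5119 -0.1372]
56 [ 0.519  -0.1286]
60 [ 0.5268 -0.1205]
64 [ 0.535 -0.113]
68 [ 0.5438 -0.1061]
72 [ 0.553  -0.0998]
```

```bash
cat > wr.py <<'E'
from plant import robot, read_camera
from h import *
read_camera('wrist');s=robot.read_state();c=read_camera('wrist');E=wristE(s,c['mount']);K=c['K'];g=cv2.cvtColor(c['image'],6)
P=[]
for v in range(150,215,8):
    i=np.where(g[v]<60)[0];i=i[(i>180)&(i<345)]
    if len(i)>8:P.append(ray(((i.min()+i.max())/2,v),.095,K,E)[:2])
print(s['tool_pos'],yaw(s),s['force']);P=np.array(P)
b=np.array([.6385,-.235])
for p in P[:6]:
    print(np.round(p,4),'handle angle from bolt',round(np.degrees(np.arctan2(*(p-b)[::-1]))%360,1))
E
python3 wr.py
```

```text
[ 0.48424894 -0.199247    0.07529951] 76.6571587247609 [ 0.13381609 -0.40933878 -0.38994826]
[ 0.4322 -0.1894] handle angle from bolt 167.5
[ 0.4359 -0.1903] handle angle from bolt 167.5
[ 0.4398 -0.1902] handle angle from bolt 167.3
[ 0.4433 -0.1921] handle angle from bolt 167.6
[ 0.4471 -0.193 ] handle angle from bolt 167.6
[ 0.451  -0.1939] handle angle from bolt 167.6
```

```bash
python3 -m inch '[1,5,0,-2,37,3,11,0,-4,37,3,11,0,-4,37]'|grep -E 'pos|force'; python3 -m inch '[2,5,0,-2,37,4,10,0,-4,37,4,10,0,-4,37]'|grep -E 'pos|force'; python3 wr.py
```

```text
tool_pos: [0.4866, -0.1886, 0.0743]
force: [-0.6, -0.4, -0.3]
gripper_force: 0.0
tool_pos: [0.4905, -0.1786, 0.074]
force: [-0.6, 0.1, -0.0]
gripper_force: 0.0
[ 0.49033687 -0.17886481  0.07398215] 68.67674204930185 [0.30698212 0.49648252 0.09588492]
[ 0.4389 -0.1645] handle angle from bolt 160.6
[ 0.4425 -0.1655] handle angle from bolt 160.5
[ 0.446  -0.1671] handle angle from bolt 160.6
[ 0.4496 -0.1683] handle angle from bolt 160.6
[ 0.4535 -0.1691] handle angle from bolt 160.4
[ 0.4569 -0.171 ] handle angle from bolt 160.6
```

```bash
python3 -m inch '[2,5,0,-2,37,4,10,0,-4,37,4,10,0,-4,37]'|grep -E 'pos|force:'; python3 -m inch '[3,5,0,-2,37,5,10,0,-4,37,5,10,0,-4,37]'|grep -E 'pos|force:'; python3 wr.py|head -3
```

```text
tool_pos: [0.4941, -0.1699, 0.074]
force: [-1.6, -6.9, -0.2]
gripper_force: 3.3
tool_pos: [0.499, -0.16, 0.0739]
force: [-1.5, -6.4, -0.1]
gripper_force: 3.4
[ 0.49889192 -0.16019518  0.07389658] 60.61268303165402 [-2.36263911 -6.24208471  0.01679439]
[ 0.4491 -0.1403] handle angle from bolt 153.4
[ 0.4529 -0.1412] handle angle from bolt 153.2
```

The force has held at about 7 N over the last 4°, so the joint is giving (bend about 0.07–0.13). I'll go another 6°, then check.

```bash
python3 -m inch '[3,5,0,-2,37,6,10,0,-4,37,9,14,0,-6,37,9,14,0,-6,37]'|grep -E 'pos|force:'; python3 wr.py|head -4
```

```text
tool_pos: [0.5075, -0.1458, 0.0736]
force: [-3.3, -5.5, -0.5]
gripper_force: 3.5
[ 0.50740384 -0.14595984  0.07356771] 54.612077672688095 [-3.32445243 -5.15155604 -0.49454418]
[ 0.4598 -0.1211] handle angle from bolt 147.5
[ 0.463  -0.1229] handle angle from bolt 147.4
[ 0.4658 -0.1255] handle angle from bolt 147.6
```

```bash
python3 -m inch '[0,0,0,0,65,0,0,0,0,65,0,0,0,0,65,0,0,0,0,65,0,0,40,0,65,0,0,80,0,65,0,0,130,0,65,0,0,130,0,65,0,0,130,0,65,0,0,130,0,65]'
python3 wr.py|head -4; python3 - <<'E'
from plant import robot,read_camera
from h import *
c=read_camera('top');K,E=c['K'],c['extrinsics'];g=cv2.cvtColor(c['image'],6)
print('carriage',bars(c['image'],K,E,.147),'tray',bars(c['image'],K,E,.101))
c=read_camera('wrist');s=robot.read_state();E=wristE(s,c['mount']);print('wrist',*bars(c['image'],c['K'],E,.147),sep='\n')
E
```

```text
t: 37.4
tool_pos: [0.5086, -0.1444, 0.2041]
orientation: [0.956, 2.991, 0.0]
force: [-0.8, 0.4, -0.6]
opening: 0.0608
gripper_force: 0.0
[ 0.5077333  -0.14408509  0.20251671] 54.54199537185887 [-0.18067779 -0.35315674 -0.669816  ]
[ 0.4736 -0.1352] handle angle from bolt 148.8
[ 0.4796 -0.139 ] handle angle from bolt 148.9
[ 0.4859 -0.1425] handle angle from bolt 148.8
carriage [((208, 265), [0.3077, 0.016], 0.047, 178), ((156, 229), [0.3984, 0.1582], 0.042, 159), ((244, 110), [0.7293, -0.0653], 0.042, 180), ((230, 110), [0.7282, -0.0269], 0.042, 1), ((276, 106), [0.7445, -0.1515], 0.051, 174)] tray [((208, 265), [0.3023, 0.0215], 0.049, 178), ((156, 229), [0.3974, 0.1703], 0.044, 159), ((244, 110), [0.7438, -0.0637], 0.044, 180), ((230, 110), [0.7426, -0.0235], 0.044, 1), ((276, 106), [0.7597, -0.1539], 0.053, 174)]
wrist
((119, 312), [0.5137, -0.2911], 0.045, 139)
((167, 286), [0.5181, -0.2437], 0.029, 66)
((202, 248), [0.5083, -0.2008], 0.041, 126)
((436, 166), [0.5546, -0.0258], 0.038, 96)
((223, 77), [0.419, -0.1123], 0.03, 136)
((157, 66), [0.3889, -0.1431], 0.038, 135)
```

Handle at 148.8°, gripper clear. One pass over the carriage and tray to check all the jars before handing in.

```bash
python3 -m inch '[25,25,20,7,65,50,50,25,14,65,75,75,25,21,65,100,100,25,28,65,125,125,25,35,65,125,125,25,40,65,125,125,25,40,65]'
cat > ck.py <<'E'
from plant import robot, read_camera
from h import *
import sys
read_camera('wrist');s=robot.read_state();c=read_camera('wrist');E=wristE(s,c['mount']);print(s['tool_pos'],yaw(s));print(*bars(c['image'],c['K'],E,float(sys.argv[1])),sep='\n')
E
python3 ck.py .147
python3 -m inch '[-15,38,0,-4,65,-30,76,0,-8,65,-45,114,0,-12,65,-60,152,0,-16,65,-75,190,0,-20,65,-75,190,0,-20,65]'; python3 -m inch '[-25,38,0,-7,65,-50,76,0,-13,65,-75,114,0,-13,65,-90,152,0,-13,65,-100,180,0,-13,65,-100,180,0,-13,65]'
python3 ck.py .101
```

```text
t: 38.18
tool_pos: [0.633, -0.0176, 0.2257]
orientation: [0.134, -3.135, -0.001]
force: [-0.3, 0.9, 0.0]
opening: 0.0605
gripper_force: 0.0
[ 0.63252262 -0.01869116  0.22634778] 94.51100624278095
((198, 258), [0.6926, -0.0687], 0.031, 150)
((142, 192), [0.637, -0.1154], 0.031, 92)
((295, 201), [0.6349, 0.009], 0.035, 24)
((116, 187), [0.6344, -0.1357], 0.025, 179)
((84, 174), [0.6256, -0.1613], 0.028, 0)
((173, 136), [0.5899, -0.0904], 0.032, 93)
t: 38.78
tool_pos: [0.5551, 0.1757, 0.2288]
orientation: [-0.43, -3.111, -0.004]
force: [-0.1, -0.9, 0.4]
opening: 0.0603
gripper_force: 0.0
t: 39.28
tool_pos: [0.4549, 0.3552, 0.2288]
orientation: [-0.77, -3.044, -0.004]
force: [1.0, 0.3, -0.2]
opening: 0.0604
gripper_force: 0.0
[0.45640048 0.35252367 0.22860255] 61.59468542600366
((131, 304), [0.51, 0.1636], 0.051, 136)
((319, 243), [0.5411, 0.3728], 0.042, 166)
((204, 242), [0.4858, 0.2709], 0.041, 139)
((289, 227), [0.5112, 0.3544], 0.035, 47)
((480, 229), [0.6043, 0.5218], 0.05, 172)
((114, 203), [0.4071, 0.2147], 0.036, 71)
((240, 133), [0.4068, 0.3568], 0.035, 36)
```

```bash
python3 - <<'E'
from plant import job
print(job.close_job())
E
```

```text
the job is handed in; nothing more can be done
None
```

I handed the job in, but the hand-in call gave no verdict: of the four jars present, two tight ones are in the carriage and two loose ones in the tray, the carriage is against its stop, and I estimate the wrench bent about 0.15–0.23 rad past its click (judged from the push force and handle angle, since the joint cannot be read).

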